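Snap the axle clip onto a trolley wheel with the clip fork

TASK

Pick up the fork tool and use its prongs to push the yellow split clip along the rails onto the wheel's axle until it snaps fully home in the groove, without the gripper touching the clip. Then lay the fork tool flat inside the blue tray and let go of it. Leave the other things on the bench where they are.

Things in the scene. Friction and masses are not known exactly. Their poses are not given: they have to be found in the camera images.
- fork_center (a point): Fork tool, loose, about 0.15 kg, lying on the bench. This is its grasp point, half-way up the light-wood handle; x points along the tool to its prongs, z up. Handle: bar 26 mm wide (y), 28 mm tall (this point +-14), from 55 mm behind to 45 mm ahead of this point. It balances about 20 mm ahead.
- fork_tip (a point): Middle of the end of the fork tool's two blunt steel prongs, 115 mm ahead (+x) of fork_center on the same line. Prongs 30 mm wide over both, 12 mm tall (6 mm above and below this line). Behind them a shank 16 mm wide, 8 mm thick runs to the handle.
- clip_center (a point): Yellow split clip, slippery nylon, 30 g; centre of its opening, half-way up its 6 mm plate. x points out of its mouth to the axle; z up. Two sprung prongs reach 12 mm ahead. At the start it lies between the rails, 36 to 44 mm short of the axle. A push of about 10 N snaps it on; it then has about 1 mm of play.
- clip_back (a point): Middle of the clip's flat back face, the face to push on, 22.5 mm behind (-x) clip_center. The face is 40 mm wide (y) and 10 mm tall, from 5 mm below to 5 mm above this point; its foot slides on the plate.
- groove (a point): Centre of the axle's groove, where clip_center must come; 3 mm above the plate's top. x is the way to push the clip, along the rails; z up. Groove core 16 mm diameter, from the plate to 10 mm above it; the axle's head above that 24 mm diameter, top 88 mm above the bench.
- wheel: Black trolley wheel lying flat, axle upright, fixed; may be on the left or right. Origin on the axle at bench level; axes as groove. Board 180 mm square; wheel 160 mm diameter, top at 48 mm. On it an aluminium plate, top at 62 mm, 60 mm wide, from 75 mm behind (-x) to 35 mm ahead of the axle, with two dark rails 5 mm tall, 44 mm apart inside, along x.
- tray_in (a point): Centre of the inner floor of the fixed blue open tray, on the other side from the wheel. Outer 250 mm (along its x) by 180 mm (y), walls 5 mm thick and 30 mm tall, floor 5 mm thick. z up.
- screwdriver: Bystander: screwdriver, orange handle, 130 mm long, lying on the bench ahead of the fork tool. Origin under its middle.
- jar: Bystander: screw-top jar, 56 mm diameter, 70 mm tall, standing at the far side. Origin at centre of its underside.
- tin: Bystander: can with a green label, 74 mm diameter, 85 mm tall, standing at the right. Origin at centre of its underside.
- glue: Bystander: white bottle with red cap, 52 mm diameter, 130 mm tall, standing at the left. Origin at centre of its underside.
- offcut: Bystander: dark wood offcut 90 x 60 x 30 mm at the near left. Origin at centre of its underside.
- brush: Bystander: brush 170 mm long lying at the near right. Origin under its middle.
- stick: Bystander: pale plywood strip 160 x 30 x 22 mm lying at the near right. Origin at centre of its underside.
Not all that is in view belongs to the job. What is shaped like the part that bears fork_center but turquoise is not meant.

How it is judged:
By the outcome, as a careful person would: the job done as asked, in the order asked, and still so for the second after the job is handed in, with the robot touching nothing.
It also fails if it takes over 48 s, if anything falls off the work surface, if the arm or the gripper's body presses on something with over 40 N, if the wrist force passes 120 N, or if a joint passes its speed limit or range.

ROBOT

A 6-joint arm with a two-finger parallel gripper is mounted at the origin on the work surface. World frame = base frame: x ahead of the robot, y to its left, z up, the work surface at z = 0. Lengths are in m, angles in rad, forces in N, time in s.
With the tool pointing down it reaches from about 0.35 to 0.875 m from the base axis. Payload 15.5 kg.
Tool frame: the origin (TCP) lies between the finger pads; the fingertips stand 11 mm ahead of it and the grasp point (between the pads) lies 8 mm behind it; z points along the fingers, x is the direction in which the jaws open and shut, and the axes are right-handed (so a half turn about z gives the same grasp; the last joint's range is limited). The gripper opens to 85 mm and grips with 20 to 120 N. Pads are 22 mm wide; open, the fingers measure 114 mm over their backs; the gripper's body (76 mm by 85 mm) begins 54 mm behind the grasp point. The pads swing forward as they close: fully open they stand 13 mm farther back than shut.
Start: joints at [-1.262, 0.494, 1.345, -0, 1.302, -0.096], TCP at [0.246, -0.575, 0.242] pointing down, gripper open.
Joint ranges: [-2.91, 2.91], [-0.82, 2.16], [0.22, 2.67], [-1.22, 4.37], [0.12, 2.79], [-3.08, 3.08]. Speed limits (rad/s): [1.89, 1.89, 2.57, 3.01, 3.01, 3.01].

INTERFACE

Orientations are given as a unit quaternion [w, x, y, z].
In Python, from cell import robot, viewer, job gives the robot as it stands.
- The arm moves only by the tool drive_tool, never from a script. Its argument "moves" is a list of rows, each an object with "jaw": the opening, from 0 (shut) to 1 (fully open); "linear": the shift along the tool's x, y, z in m, a list of three; "turn": the turn about the tool's z in rad. In form: [{"jaw": jaw, "linear": [tx, ty, tz], "turn": turn}, ...]. A call has 1 to 20 rows; each row is the pose to reach, as a shift and turn from the pose commanded when the call began, along the tool's axes at that moment; what a row does not reach only later rows make up. A row lasts 1/8 s, in which the tool goes at most 62.5 mm and 10.7 degrees, less where a joint would pass 70% of its speed; a pose out of reach is approached as far as the arm can. A call with a gripper value outside its range is refused whole. The fingers move at their own pace and stop on an object; "squeeze" is the grip in N (left out, the last holds). Time passes only in rows, so rows that repeat a pose let the fingers close. It gives the time, the measured TCP pose, the force and the opening at its end, in the units of the state.
- robot.sense(): the state, without advancing time (a new reading comes with each control period).
- viewer.capture(name): name is "scene" or "top"; returns a dict with "frame" (420x560x3 uint8, blue, green, red), "camera_matrix" (3x3 intrinsics, pixels), "R" (3x3) and "t" (3): a world point X has camera coordinates R X + t. Camera axes: x right, y down, z forward; pixel columns grow to the right and rows downward; lengths in m; the calibration is good to about 2 mm. A picture is of the moment at which its call begins. There is no depth.
- job.sign_off(): hands the job in, once; it reports no verdict.
The state is a dict: "t": time; "joint_pos": joint angles; "qvel": joint speeds; "joint_torque": joint torques, N m; "eef_pos": TCP position; "ee_rot": TCP orientation; "contact_force": force on the tool from outside, world axes, zero at the start; "ft_torque": the same for the moment, N m; "width": finger opening in m.
Only numpy, scipy, OpenCV 4.12 (cv2) and the standard library are available. Lean on these libraries where they do the work, as an engineer would, in place of code of your own. Each camera call takes 0.05 s, during which the arm holds its last target.

## Working session

There is one attempt and no reset: what is moved stays moved. The work goes in short steps, Python scripts to look and compute and a tool call to move; the robot and the scene stay as the last step left them, time stands still between calls to the robot, and variables do not carry over. Pictures are saved under pics/ and viewed, and the job is handed in when it is done.

Besides the shell and the picture viewer there is one more tool, called after "Call:" as a command line: name --argument value ..., lists and objects as JSON in quotes. drive_tool: Moves the arm, as the interface text tells. Its arguments: {"type":"object","properties":{"moves":{"type":"array"},"squeeze":{"type":"number"}},"required":["moves"]}

```bash
ls; mkdir -p pics
python3 - <<'E'
from cell import robot, viewer, job
import cv2,numpy as np,pickle
s=robot.sense();print({k:np.round(v,3) for k,v in s.items()})
for n in("scene","top"):
    c=viewer.capture(n);cv2.imwrite(f"pics/{n}0.png",c["frame"]);pickle.dump(c,open(f"{n}0.pkl","wb"))
    print(n,c["camera_matrix"],c["R"],c["t"])
E
```

```text
pics
{'t': np.float64(0.0), 'joint_pos': array([-1.262,  0.494,  1.346, -0.   ,  1.302, -0.096]), 'qvel': array([-0.001, -0.001,  0.001, -0.001,  0.001,  0.   ]), 'joint_torque': array([ 3.0000e-03, -8.8215e+01, -3.8386e+01,  0.0000e+00,  1.0000e-02,
       -0.0000e+00]), 'eef_pos': array([ 0.245, -0.574,  0.242]), 'ee_rot': array([-0.   ,  0.835, -0.551, -0.   ]), 'contact_force': array([ 0.247, -0.124, -0.299]), 'ft_torque': array([-0.074,  0.055, -0.074]), 'width': np.float64(0.085)}
scene [[402.74496688   0.         275.40867819]
 [  0.         402.74496688 205.6109817 ]
 [  0.           0.           1.        ]] [[ 0.18374895  0.98285332  0.01535159]
 [ 0.80707991 -0.14193538 -0.57312858]
 [-0.56112239  0.11770173 -0.81932165]] [-0.07672129 -0.38897303  1.71157941]
top [[544.35604456   0.         287.13691643]
 [  0.         544.35604456 214.50206419]
 [  0.           0.           1.        ]] [[ 0.05289602 -0.998584    0.00565818]
 [-0.97811157 -0.05295179 -0.2012309 ]
 [ 0.20124556  0.00510998 -0.97952749]] [-0.02630075  0.53257133  1.40187099]
```

View pics/scene0.png

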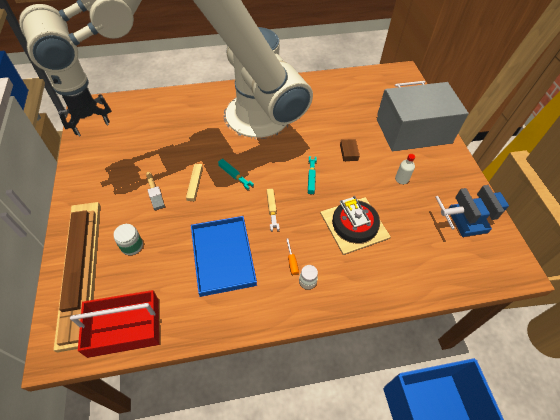

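View pics/top0.png

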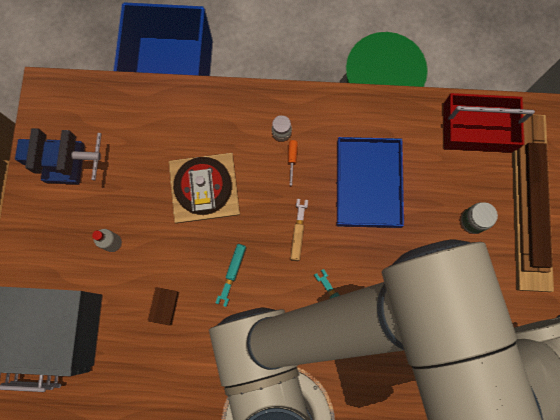

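The top view shows the wood-handled fork at (299,230), two turquoise decoys at (231,273) and (325,280), the wheel at (203,187) and the tray at (370,182). I'll enlarge crops of these.

Run:
```python
import cv2,numpy as np
t=cv2.imread("pics/top0.png");s=cv2.imread("pics/scene0.png")
a=cv2.resize(t[190:270,260:340],(400,400),interpolation=cv2.INTER_CUBIC)
b=cv2.resize(t[145:225,165:245],(400,400),interpolation=cv2.INTER_CUBIC)
cv2.imwrite("pics/crop1.png",np.hstack([a,b]))
a=cv2.resize(s[180:240,240:300],(400,400),interpolation=cv2.INTER_CUBIC)
b=cv2.resize(s[185:255,320:390],(400,400),interpolation=cv2.INTER_CUBIC)
cv2.imwrite("pics/crop2.png",np.hstack([a,b]))
```

```text
(no output)
```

View pics/crop1.png

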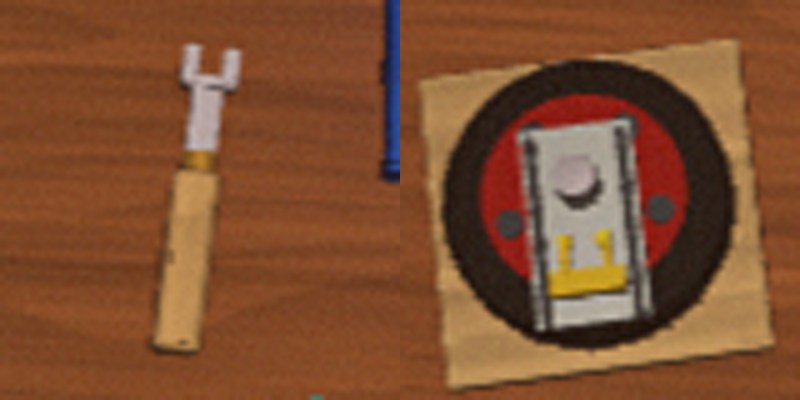

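View pics/crop2.png

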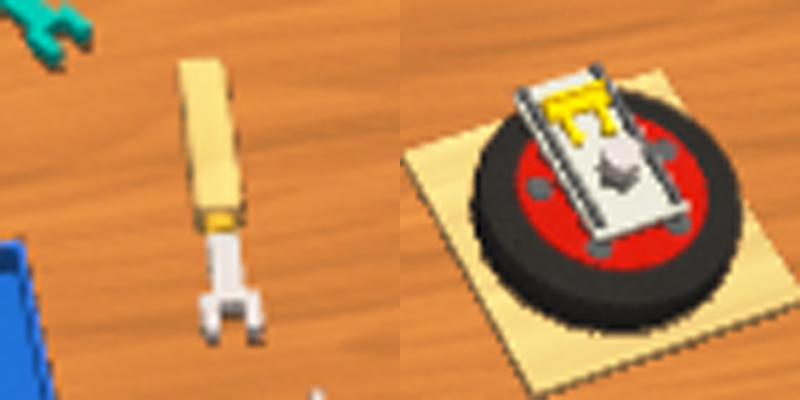

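Crop 1 shows the fork with its light-wood handle, prong ends at about (298–308,199) in the top view. It also shows the yellow clip on the plate at (202,199), below the axle head at (200,181). The turquoise ones are decoys. Next I measure.

```bash
cat > h.py <<'E'
import cv2,numpy as np,pickle
def load(n): return pickle.load(open(n,"rb"))
def ray(c,uv):
    d=c["R"].T@np.linalg.solve(c["camera_matrix"],np.array([uv[0],uv[1],1.]));o=-c["R"].T@c["t"];return o,d/np.linalg.norm(d)
def onz(c,uv,z):
    o,d=ray(c,uv);return o+d*(z-o[2])/d[2]
def tri(c1,u1,c2,u2):
    A=np.zeros((3,3));b=np.zeros(3);R=[ray(c1,u1),ray(c2,u2)]
    for o,d in R:
        P=np.eye(3)-np.outer(d,d);A+=P;b+=P@o
    X=np.linalg.solve(A,b);return X,[np.linalg.norm((np.eye(3)-np.outer(d,d))@(X-o)) for o,d in R]
def proj(c,X):
    p=c["camera_matrix"]@(c["R"]@np.asarray(X)+c["t"]);return p[:2]/p[2]
def mask(c,roi,lo,hi,big=True):
    x0,x1,y0,y1=roi;f=cv2.resize(c["frame"][y0:y1,x0:x1],None,fx=4,fy=4,interpolation=cv2.INTER_CUBIC)
    m=cv2.inRange(cv2.cvtColor(f,cv2.COLOR_BGR2HSV),lo,hi)
    if big:
        n,l,st,ce=cv2.connectedComponentsWithStats(m);m=(l==1+np.argmax(st[1:,4])).astype(np.uint8)*255
    return m,(lambda p:(np.asarray(p)+.5)/4-.5+np.array([x0,y0]))
E
python3 - <<'E'
from h import *
T=load("top0.pkl");S=load("scene0.pkl")
def pr(c,pts):
    for p in pts: 
        u,v=map(int,p);print(p,cv2.cvtColor(c["frame"],cv2.COLOR_BGR2HSV)[v,u])
print("cam",ray(T,(0,0))[0],ray(S,(0,0))[0])
print("top handle/steel/bg/yellow/head/plate/tray/board/tyre");pr(T,[(297,240),(301,212),(285,240),(202,200),(200,180),(202,208),(370,180),(180,165),(180,185)])
print("scene");pr(S,[(271,195),(274,218),(260,195),(350,203),(352,210),(345,222),(222,255),(330,215),(340,220)])
E
```

```text
cam [ 0.24018506 -0.00522644  1.4804898 ] [ 1.28843531 -0.18125913  1.1805803 ]
top handle/steel/bg/yellow/head/plate/tray/board/tyre
(297, 240) [ 17 139 183]
(301, 212) [  8  31 180]
(285, 240) [ 11 179 124]
(202, 200) [ 22 210 199]
(200, 180) [  7  32 177]
(202, 208) [ 20  30 179]
(370, 180) [110 188 136]
(180, 165) [ 17 138 174]
(180, 185) [  7 159  61]
scene
(271, 195) [ 23 120 252]
(274, 218) [ 14  18 239]
(260, 195) [ 13 181 222]
(350, 203) [ 28 255 254]
(352, 210) [ 26  21 240]
(345, 222) [  2 240 225]
(222, 255) [107 213 217]
(330, 215) [ 23 118 249]
(340, 220) [  1 109  75]
```

```bash
cat > meas.py <<'E'
from h import *
import sys
T=load(sys.argv[1] if len(sys.argv)>1 else "top0.pkl");S=load(sys.argv[2] if len(sys.argv)>2 else "scene0.pkl")
dbg=[]
def cen(c,roi,lo,hi,name):
    m,f=mask(c,roi,lo,hi);M=cv2.moments(m,True);r=cv2.minAreaRect(np.argwhere(m)[:,::-1].astype(np.float32))
    box=f(cv2.boxPoints(r));cc=f((M["m10"]/M["m00"],M["m01"]/M["m00"]));dbg.append((name,m));print(name,"cent",cc.round(1),"rect",f(r[0]).round(1),np.round(np.array(r[1])/4,1));return cc,f(r[0]),box,m,f
hT=cen(T,(280,320,220,270),(13,90,140),(22,170,255),"handleT")
hS=cen(S,(260,284,184,214),(16,60,150),(28,160,255),"handleS")
sT=cen(T,(285,320,192,224),(0,0,120),(180,70,255),"steelT")
sS=cen(S,(262,286,208,236),(0,0,120),(180,70,255),"steelS")
X,e=tri(T,hT[0],S,hS[0]);print("handle ctr tri",X.round(4),np.round(e,4),"plane T",onz(T,hT[0],.014).round(4),"S",onz(S,hS[0],.014).round(4))
for n,c,b in(("T",T,hT[2]),("S",S,hS[2])):
    e=[(np.linalg.norm(b[i]-b[i-1]),(b[i]+b[i-1])/2) for i in range(4)];e.sort(key=lambda k:k[0])
    P=[onz(c,k[1],.014) for k in e[:2]];P.sort(key=lambda p:p[0]);d=P[1]-P[0];print(n,"len",np.linalg.norm(d).round(4),"yaw",np.degrees(np.arctan2(d[1],d[0])).round(2))
for n,c,h,s in(("T",T,hT,sT),("S",S,hS,sS)):
    d=onz(c,s[0],.014)-onz(c,h[0],.014);print(n,"yaw by steel",np.degrees(np.arctan2(d[1],d[0])).round(2),np.linalg.norm(d).round(4))
yT=cen(T,(185,225,185,215),(20,120,120),(32,255,255),"clipT")
yS=cen(S,(335,370,190,215),(22,120,150),(34,255,255),"clipS")
X,e=tri(T,yT[0],S,yS[0]);print("clip centroid tri",X.round(4),np.round(e,4),"T",onz(T,yT[0],.066).round(4),"S",onz(S,yS[0],.066).round(4))
bT=cen(T,(325,415,130,235),(100,120,40),(120,255,255),"trayT")
bS=cen(S,(180,265,205,305),(98,120,40),(120,255,255),"trayS")
for n,c,b in(("T",T,bT),("S",S,bS)):
    print(n,[onz(c,k,.03).round(3).tolist() for k in b[2]])
cT=cen(T,(165,245,145,225),(14,90,120),(22,175,255),"boardT")
cS=cen(S,(315,395,190,256),(16,60,150),(28,160,255),"boardS")
for n,c,b in(("T",T,cT),("S",S,cS)):
    print(n,"board",[onz(c,k,.01).round(3).tolist() for k in b[2]], onz(c,b[1],.01).round(4))
pics=[cv2.copyMakeBorder(cv2.resize(m,(180,180)),2,2,2,2,0,value=128) for _,m in dbg]
while len(pics)%4: pics.append(pics[0]*0)
cv2.imwrite("pics/dbg.png",np.vstack([np.hstack(pics[i:i+4]) for i in range(0,len(pics),4)]))
E
python3 meas.py
```

```text
handleT cent [296.9 241.3] rect [296.9 241.2] [ 9.7 36. ]
handleS cent [271.  199.8] rect [271. 200.] [24.1  7.6]
steelT cent [300.9 209.1] rect [300.8 209.3] [11.3 20.8]
steelS cent [273.7 222.7] rect [273.8 222.4] [15.6  8.8]
handle ctr tri [ 0.4673 -0.0268  0.0221] [0.0011 0.0011] plane T [ 0.4684 -0.028   0.014 ] S [ 0.4618 -0.0246  0.014 ]
T len 0.099 yaw -3.6
S len 0.1058 yaw -4.18
T yaw by steel -4.14 0.0905
S yaw by steel -4.74 0.0972
clipT cent [201.8 198.6] rect [201.7 197.1] [12. 16.]
clipS cent [351.  203.5] rect [351.  204.6] [10.2 12.2]
clip centroid tri [0.5617 0.2324 0.067 ] [0.0009 0.0009] T [0.5616 0.2317 0.066 ] S [0.5611 0.2337 0.066 ]
trayT cent [369.6 182.5] rect [370.1 181.9] [66.2 89.6]
trayS cent [222.2 256. ] rect [221.2 255.3] [72. 59.]
T [[0.513, -0.133, 0.03], [0.768, -0.127, 0.03], [0.776, -0.312, 0.03], [0.521, -0.313, 0.03]]
S [[0.528, -0.328, 0.03], [0.518, -0.131, 0.03], [0.783, -0.126, 0.03], [0.787, -0.303, 0.03]]
boardT cent [205.5 191.1] rect [202.9 187.3] [62.8 66.5]
boardS cent [351.8 233.6] rect [355.1 224.2] [48.7 58.1]
T board [[0.68, 0.351, 0.01], [0.714, 0.167, 0.01], [0.536, 0.133, 0.01], [0.503, 0.312, 0.01]] [0.6069 0.2406 0.01  ]
S board [[0.536, 0.136, 0.01], [0.488, 0.354, 0.01], [0.683, 0.346, 0.01], [0.722, 0.144, 0.01]] [0.6113 0.2432 0.01  ]
```

View pics/dbg.png

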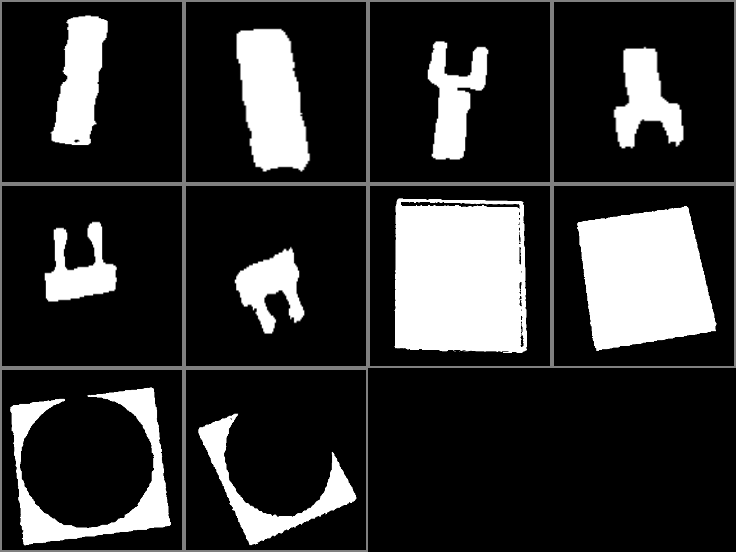

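Run:
```python
import cv2,numpy as np
t=cv2.imread("pics/top0.png");s=cv2.imread("pics/scene0.png")
a=cv2.resize(t[162:218,180:228],(480,560),interpolation=cv2.INTER_CUBIC)
cv2.imwrite("pics/w1.png",a)
b=cv2.resize(s[190:235,332:380],(768,720)[0:2],interpolation=cv2.INTER_CUBIC)
cv2.imwrite("pics/w2.png",cv2.resize(s[192:234,334:382],(640,560),interpolation=cv2.INTER_CUBIC))
```

```text
(no output)
```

View pics/w1.png

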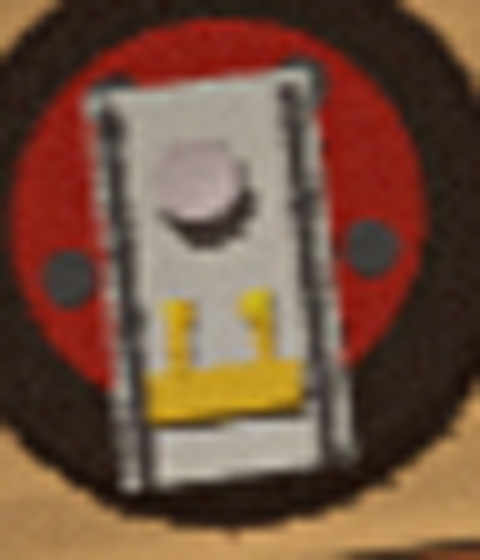

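View pics/w2.png

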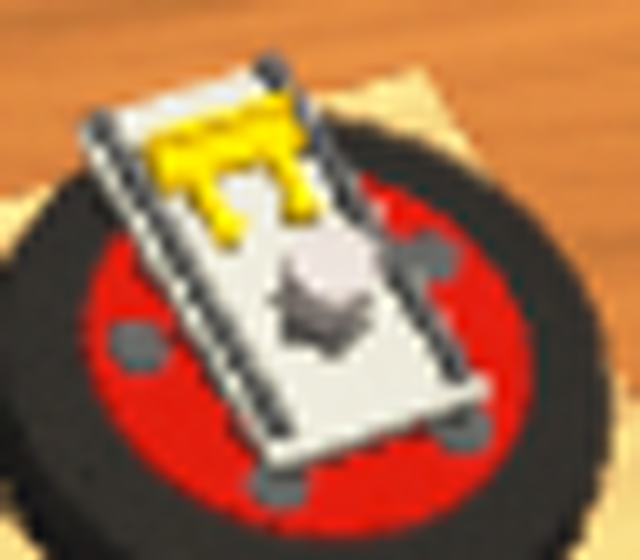

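Run:
```python
from h import *
T=load("top0.pkl");S=load("scene0.pkl")
t=lambda u,v:((u+.5)/10-.5+180,(v+.5)/10-.5+162)
k=40/3
s=lambda u,v:((u+.5)/k-.5+334,(v+.5)/k-.5+192)
C=[onz(T,t(*p),.062) for p in((85,92),(312,68),(357,458),(122,490))]
for c in C:print(c.round(4))
f=(C[0]+C[1])/2;b=(C[2]+C[3])/2;d=f-b;L=np.linalg.norm(d)
print("T plate len",L,"w",np.linalg.norm(C[0]-C[1]),np.linalg.norm(C[2]-C[3]),"yaw",np.degrees(np.arctan2(d[1],d[0])), "axle from plate",b+d/L*.075,f-d/L*.035)
w=C[0]-C[1]+C[3]-C[2];print("yaw by widths",np.degrees(np.arctan2(-w[0],w[1])))
print("head T",onz(T,t(200,181),.088),"head S",onz(S,s(333,262),.088),tri(T,t(200,181),S,s(333,262)))
F=[onz(S,s(*p),.062) for p in((280,462),(490,382))];print("S front",F,"mid",(F[0]+F[1])/2)
# rails dark lines direction in S
for n,c,q in(("T",T,[t(110,110),t(145,480),t(290,85),t(330,455)]),("S",S,[s(285,425),s(98,125),s(460,370),s(268,70)])):
    P=[onz(c,p,.067) for p in q]
    print(n,"rail yaw",[np.degrees(np.arctan2(*(P[i]-P[i+1])[[1,0]])).round(1) for i in(0,2)],[np.linalg.norm(P[i]-P[i+1]).round(4) for i in (0,2)], "mid front",((P[0]+P[2])/2).round(4),"sep",np.linalg.norm(P[0]-P[2]).round(4))
# board corners by hull
for n,c,roi,lo,hi in(("T",T,(165,245,145,225),(14,90,120),(22,175,255)),("S",S,(315,395,190,256),(16,60,150),(28,160,255))):
    m,g=mask(c,roi,lo,hi);h=cv2.convexHull(cv2.findContours(m,0,2)[0][0] if 0 else np.argwhere(m)[:,::-1].astype(np.int32))
    a=cv2.approxPolyDP(h,8,True)[:,0];P=np.array([onz(c,g(p),.01) for p in a])
    print(n,len(P),P.round(3).tolist(),"ctr",P.mean(0).round(4))
# clip back face: T bar corners top z=.072
B=[onz(T,t(*p),z) for p,z in(((148,424),.065),((305,405),.067),((148,383),.072),((300,365),.072))]
print("clip back pts",np.round(B,4))
```

```text
[0.6377 0.2759 0.062 ]
[0.6477 0.2153 0.062 ]
[0.5407 0.1945 0.062 ]
[0.5286 0.2563 0.062 ]
T plate len 0.10991042722593024 w 0.06147850772212891 0.06288625616657914 yaw 10.584931879027664 axle from plate [0.60837751 0.23917078 0.062     ] [0.60828947 0.23915432 0.062     ]
yaw by widths 10.255391396359276
head T [0.60769195 0.23824399 0.088     ] head S [0.60958198 0.24106458 0.088     ] (array([0.60852677, 0.2400334 , 0.08651753]), [np.float64(0.0015504272218294034), np.float64(0.0015504272218293145)])
S front [array([0.64846119, 0.22029707, 0.062     ]), array([0.63499941, 0.27891254, 0.062     ])] mid [0.6417303  0.24960481 0.062     ]
T rail yaw [np.float64(10.3), np.float64(10.6)] [np.float64(0.1026), np.float64(0.1029)] mid front [0.6364 0.2439 0.067 ] sep 0.0487
S rail yaw [np.float64(12.0), np.float64(11.6)] [np.float64(0.0981), np.float64(0.0993)] mid front [0.6372 0.2468 0.067 ] sep 0.0484
T 4 [[0.538, 0.134, 0.01], [0.504, 0.31, 0.01], [0.677, 0.344, 0.01], [0.712, 0.168, 0.01]] ctr [0.6077 0.239  0.01  ]
S 5 [[0.68, 0.346, 0.01], [0.714, 0.17, 0.01], [0.538, 0.137, 0.01], [0.525, 0.205, 0.01], [0.608, 0.333, 0.01]] ctr [0.6131 0.2382 0.01  ]
clip back pts [[0.5463 0.2504 0.065 ]
 [0.5533 0.2088 0.067 ]
 [0.5559 0.2501 0.072 ]
 [0.563  0.2102 0.072 ]]
```

Measured so far:
- **fork_center:** about (0.472, -0.027), yaw -4.2°. Handle length comes to 99–106 mm against 100 mm given.
- **Axle:** about (0.6085, 0.2395), yaw 10.7°. Plate measures 110 × 61 mm and the board centre agrees.
- **Clip back:** about 60 mm behind the axle, as expected.
- **Tray:** about (0.645, -0.221).

First move is to hover over the fork.

```bash
cat > go.py <<'E'
import sys,numpy as np
from cell import robot
s=robot.sense();w,x,y,z=s["ee_rot"]
from scipy.spatial.transform import Rotation as Ro
R=Ro.from_quat([x,y,z,w]).as_matrix();yaw=np.degrees(np.arctan2(R[1,0],R[0,0]))
print("t",s["t"].round(2),"pos",s["eef_pos"].round(4),"jawyaw",yaw.round(2),"toolz",R[:,2].round(3),"F",s["contact_force"].round(1),"M",s["ft_torque"].round(2),"w",s["width"].round(4),"q",s["joint_pos"].round(2))
if len(sys.argv)>1:
    p=np.array(list(map(float,sys.argv[1:4])));fy=float(sys.argv[4])  # fork yaw -> jaw yaw = fy-90
    d=p-s["eef_pos"];print("linear",(R.T@d).round(4),"turn",np.radians(-((fy-90-yaw+180)%360-180)).round(4))
E
python3 go.py 0.472 -0.027 0.12 -4.2
```

```text
Traceback (most recent call last):
  File "go.py", line 6, in <module>
    print("t",s["t"].round(2),"pos",s["eef_pos"].round(4),"jawyaw",yaw.round(2),"toolz",R[:,2].round(3),"F",s["contact_force"].round(1),"M",s["ft_torque"].round(2),"w",s["width"].round(4),"q",s["joint_pos"].round(2))
              ^^^^^^^^^^^^
AttributeError: 'float' object has no attribute 'round'
```

```bash
sed -i 's/^s=robot.sense();/s={k:np.asarray(v,float) for k,v in robot.sense().items()};/' go.py; python3 go.py 0.472 -0.027 0.12 -4.2
```

```text
t 0.1 pos [ 0.2455 -0.5744  0.2418] jawyaw -66.86 toolz [-0.     0.001 -1.   ] F [0.3 0.4 0.8] M [ 0.01 -0.03 -0.04] w 0.0856 q [-1.26  0.49  1.35  0.    1.3  -0.1 ]
linear [-0.4143 -0.4234  0.1223] turn 0.4771
```

Call:
drive_tool --moves '[{"jaw": 1,"linear": [-0.414,-0.423,0.04],"turn": 0.477},{"jaw": 1,"linear": [-0.414,-0.423,0.04],"turn": 0.477},{"jaw": 1,"linear": [-0.414,-0.423,0.04],"turn": 0.477},{"jaw": 1,"linear": [-0.414,-0.423,0.04],"turn": 0.477},{"jaw": 1,"linear": [-0.414,-0.423,0.04],"turn": 0.477},{"jaw": 1,"linear": [-0.414,-0.423,0.04],"turn": 0.477},{"jaw": 1,"linear": [-0.414,-0.423,0.04],"turn": 0.477},{"jaw": 1,"linear": [-0.414,-0.423,0.04],"turn": 0.477},{"jaw": 1,"linear": [-0.414,-0.423,0.04],"turn": 0.477},{"jaw": 1,"linear": [-0.414,-0.423,0.04],"turn": 0.477},{"jaw": 1,"linear": [-0.414,-0.423,0.122],"turn": 0.477},{"jaw": 1,"linear": [-0.414,-0.423,0.122],"turn": 0.477},{"jaw": 1,"linear": [-0.414,-0.423,0.122],"turn": 0.477},{"jaw": 1,"linear": [-0.414,-0.423,0.122],"turn": 0.477}]'

```text
t: 1.85
eef_pos: [0.4724, -0.028, 0.1211]
ee_rot: [0.0, -0.681, 0.733, -0.0]
contact_force: [1.2, 0.1, 0.4]
width: 0.0854
```

```bash
cat > snap.py <<'E'
import sys,cv2,pickle
from cell import viewer
for n in("scene","top"):
    c=viewer.capture(n);cv2.imwrite(f"pics/{n}{sys.argv[1]}.png",c["frame"]);pickle.dump(c,open(f"{n}{sys.argv[1]}.pkl","wb"))
E
python3 snap.py 1; python3 go.py 0.472 -0.027 0.015 -4.2
```

```text
t 1.95 pos [ 0.4725 -0.0281  0.1213] jawyaw -94.21 toolz [ 0.002 -0.    -1.   ] F [-0.2 -0.9 -0.4] M [-0.01  0.03  0.04] w 0.0855 q [-0.19  0.46  1.85 -0.    0.83  1.46]
linear [-0.0011  0.0008  0.1063] turn -0.0001
```

View pics/scene1.png

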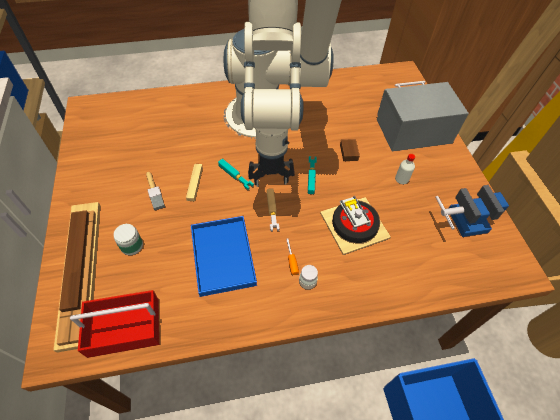

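View pics/top1.png

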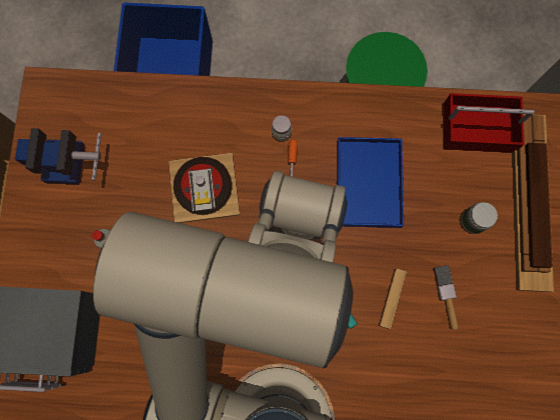

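The gripper hovers over the wood-handled fork at scene (271,195), with the jaws straddling it. Now I descend and grip.

Call:
drive_tool --moves '[{"jaw": 1,"linear": [-0.001,0.001,0.05],"turn": 0},{"jaw": 1,"linear": [-0.001,0.001,0.09],"turn": 0},{"jaw": 1,"linear": [-0.001,0.001,0.106],"turn": 0},{"jaw": 1,"linear": [-0.001,0.001,0.106],"turn": 0},{"jaw": 0.15,"linear": [-0.001,0.001,0.106],"turn": 0},{"jaw": 0.15,"linear": [-0.001,0.001,0.106],"turn": 0},{"jaw": 0.1,"linear": [-0.001,0.001,0.106],"turn": 0},{"jaw": 0.1,"linear": [-0.001,0.001,0.106],"turn": 0},{"jaw": 0.1,"linear": [-0.001,0.001,0.106],"turn": 0},{"jaw": 0.1,"linear": [-0.001,0.001,0.106],"turn": 0},{"jaw": 0.1,"linear": [-0.001,0.001,0.106],"turn": 0},{"jaw": 0.1,"linear": [-0.001,0.001,0.106],"turn": 0}]' --squeeze 70

```text
t: 3.45
eef_pos: [0.4713, -0.0268, 0.015]
ee_rot: [0.0, -0.681, 0.732, -0.0]
contact_force: [-2.7, 0.1, 16.1]
width: 0.025
```

```bash
python3 go.py
```

```text
t 3.45 pos [ 0.4713 -0.0268  0.015 ] jawyaw -94.19 toolz [ 0.001 -0.    -1.   ] F [-2.7  0.1 16.1] M [-0.03  0.38  0.07] w 0.025 q [-0.18  0.66  1.93 -0.    0.55  1.46]
```

Call:
drive_tool --moves '[{"jaw": 0.1,"linear": [0,0,-0.02],"turn": 0},{"jaw": 0.1,"linear": [0,0,-0.06],"turn": 0},{"jaw": 0.1,"linear": [0,0,-0.12],"turn": 0},{"jaw": 0.1,"linear": [0,0,-0.12],"turn": 0},{"jaw": 0.1,"linear": [0,0,-0.12],"turn": 0}]'

```text
t: 4.08
eef_pos: [0.4707, -0.0267, 0.1342]
ee_rot: [0.0, -0.681, 0.733, -0.0]
contact_force: [-0.3, -0.1, -2.1]
width: 0.0251
```

```bash
python3 snap.py 2; python3 go.py
python3 - <<'E'
import cv2,numpy as np
s=cv2.imread("pics/scene2.png");cv2.imwrite("pics/c2.png",cv2.resize(s[150:240,230:320],(720,720)[:2])[:600])
t=cv2.imread("pics/top2.png");cv2.imwrite("pics/t2.png",cv2.resize(t[150:250,240:360],(720,600)))
E
```

```text
t 4.18 pos [ 0.4702 -0.0266  0.1333] jawyaw -94.2 toolz [-0.002  0.    -1.   ] F [ 0.5  0.  -1.3] M [-0.03  0.08 -0.04] w 0.0246 q [-0.18  0.44  1.84  0.    0.86  1.46]
```

View pics/c2.png

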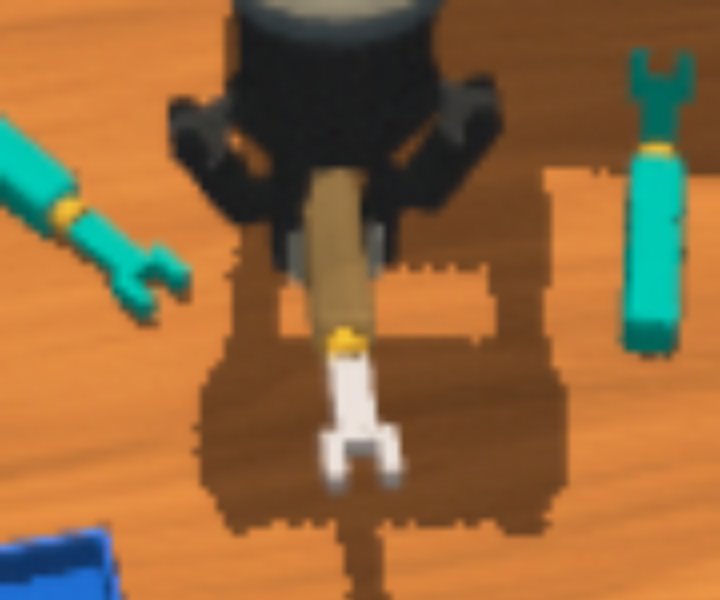

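View pics/t2.png

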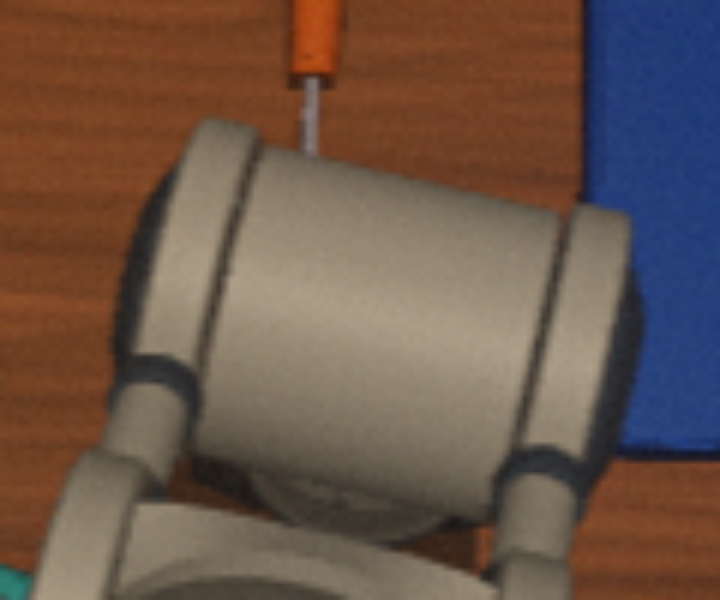

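The fork is up in the grip. In the scene view the prong ends are at about (272,210) and (279,209). I'll compare those with the expected tip.

Run:
```python
from h import *
S=load("scene2.pkl")
def P(x):return proj(S,x).round(1)
y=np.radians(-4.2);u=np.array([np.cos(y),np.sin(y),0]);n=np.array([-u[1],u[0],0])
c=np.array([.4711,-.0266,.1325])
for off in(0,):
    t=c+u*.115
    print("tip",P(t),"prong outer ends",P(t+n*.012),P(t-n*.012), "collar",P(c+u*.045+[0,0,.004]))
    print("per 5mm x",P(t+u*.005)-P(t),"z",P(t+[0,0,.005])-P(t),"y",P(t+n*.005)-P(t))
m,f=mask(S,(262,288,190,216),(0,0,150),(180,75,255))
ys,xs=np.where(m>0);print("steel bbox",f((xs.min(),ys.min())),f((xs.max(),ys.max())))
# prong end rows left and right
for a,b in((268,275),(276,284)):
    k=(f(np.c_[xs,ys])[:,0]>a)&(f(np.c_[xs,ys])[:,0]<b);q=f(np.c_[xs[k],ys[k]]);print("lowest",q[:,1].max(),q[q[:,1]>q[:,1].max()-1.5].mean(0), q[:,0].min(),q[:,0].max())
```

```text
tip [274.9 209.7] prong outer ends [278.7 209.4] [271.2 210. ] collar [272.6 191.3]
per 5mm x [0.2 1.3] z [ 0.1 -0.9] y [ 1.6 -0.2]
steel bbox [269.625 194.125] [279.625 209.625]
lowest 209.625 [271.5        208.85576923] 269.625 274.875
lowest 208.625 [278.36328125 207.94921875] 276.125 279.625
```

The fork sits in the grip as planned: tip expected at (274.9,209.7), seen within 1 px. Next I carry it to a stand-off behind the clip.

```bash
python3 go.py 0.411 0.202 0.13 10.7
```

```text
t 4.18 pos [ 0.4702 -0.0266  0.1333] jawyaw -94.2 toolz [-0.002  0.    -1.   ] F [ 0.5  0.  -1.3] M [-0.03  0.08 -0.04] w 0.0246 q [-0.18  0.44  1.84  0.    0.86  1.46]
linear [-0.2237  0.0758  0.0035] turn -0.26
```

Call:
drive_tool --moves '[{"jaw": 0.1,"linear": [-0.05,0.03,0],"turn": -0.05},{"jaw": 0.1,"linear": [-0.1,0.05,0],"turn": -0.12},{"jaw": 0.1,"linear": [-0.15,0.07,0.003],"turn": -0.2},{"jaw": 0.1,"linear": [-0.2,0.0755,0.003],"turn": -0.26},{"jaw": 0.1,"linear": [-0.2237,0.0755,0.003],"turn": -0.26},{"jaw": 0.1,"linear": [-0.2237,0.0755,0.003],"turn": -0.26},{"jaw": 0.1,"linear": [-0.2237,0.0755,0.003],"turn": -0.26},{"jaw": 0.1,"linear": [-0.2237,0.0755,0.003],"turn": -0.26}]'

```text
t: 5.18
eef_pos: [0.4118, 0.201, 0.1309]
ee_rot: [0.0, 0.77, -0.639, -0.0]
contact_force: [0.3, -0.2, -1.4]
width: 0.0248
```

```bash
python3 snap.py 3; python3 go.py 0.411 0.202 0.0720 10.7
python3 - <<'E'
import cv2,numpy as np
s=cv2.imread("pics/scene3.png");cv2.imwrite("pics/c3.png",cv2.resize(s[150:240,300:400],(660,594)))
t=cv2.imread("pics/top3.png");cv2.imwrite("pics/t3.png",cv2.resize(t[150:250,160:280],(720,600)))
E
```

```text
t 5.28 pos [0.412  0.2011 0.1312] jawyaw -79.37 toolz [-0. -0. -1.] F [ 0.4 -0.5 -1.8] M [-0.05  0.02 -0.02] w 0.0252 q [ 0.32  0.43  1.87 -0.    0.84  1.71]
linear [-0.001   0.0008  0.0592] turn -0.0011
```

View pics/c3.png

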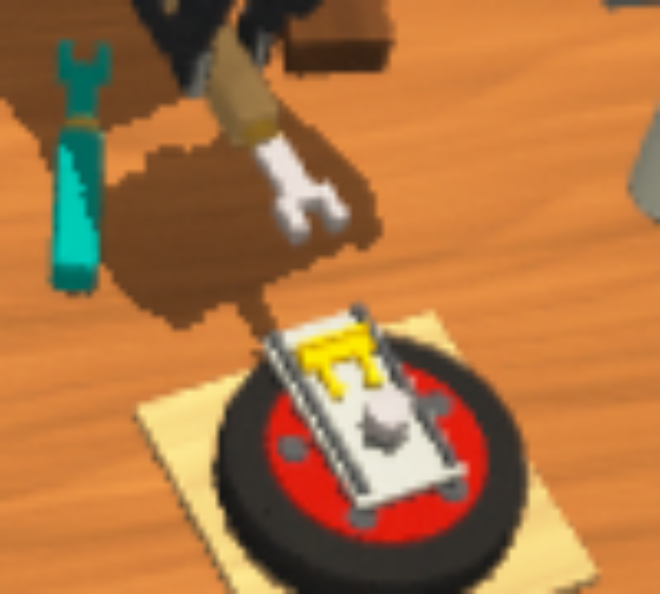

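View pics/t3.png

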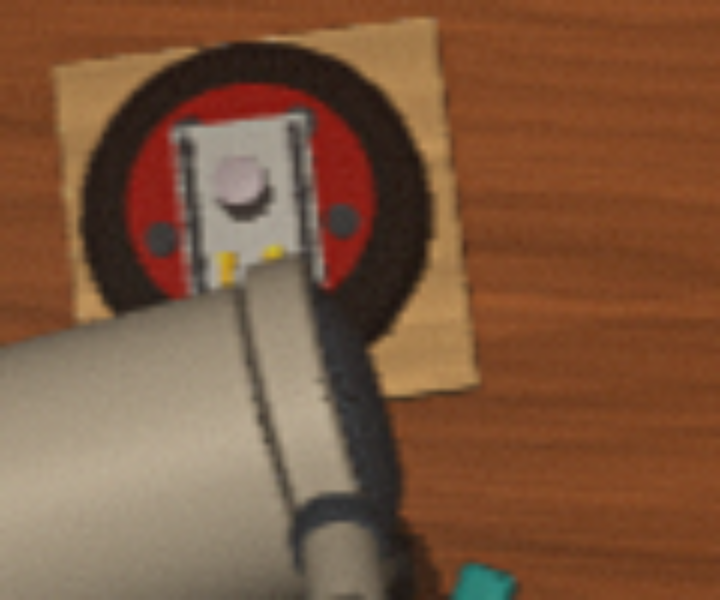

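The fork is aligned with the rails behind the plate in the scene view, prong ends at about (349,185). Now I lower it to push height.

Call:
drive_tool --moves '[{"jaw": 0.1,"linear": [-0.001,0.001,0.03],"turn": -0.001},{"jaw": 0.1,"linear": [-0.001,0.001,0.0595],"turn": -0.001},{"jaw": 0.1,"linear": [-0.001,0.001,0.0595],"turn": -0.001},{"jaw": 0.1,"linear": [-0.001,0.001,0.0595],"turn": -0.001}]'

```text
t: 5.78
eef_pos: [0.4112, 0.2025, 0.0725]
ee_rot: [-0.0, 0.77, -0.638, 0.0]
contact_force: [-0.2, 0.1, -2.8]
width: 0.0253
```

```bash
python3 snap.py 4; python3 go.py 0.411 0.202 0.0720 10.7
python3 - <<'E'
import cv2,numpy as np
from h import *
s=cv2.imread("pics/scene4.png");cv2.imwrite("pics/c4.png",cv2.resize(s[170:235,325:395],(640,594),interpolation=cv2.INTER_CUBIC))
S=load("scene4.pkl");y=np.radians(10.7);u=np.array([np.cos(y),np.sin(y),0]);n=np.array([-u[1],u[0],0])
from cell import robot
c=np.array(robot.sense()["eef_pos"])+[.0009,0,-.001];t=c+u*.115
g=lambda p:((proj(S,p)-[325,170]+.5)*[640/70,594/65]-.5).round(0)
print("tip pred(crop)",g(t),"ends top edge corners",g(t+n*.015+[0,0,.006]),g(t-n*.015+[0,0,.006]),"bottom",g(t+n*.015-[0,0,.006]),g(t-n*.015-[0,0,.006]))
E
```

```text
t 5.88 pos [0.4115 0.2028 0.0728] jawyaw -79.25 toolz [ 0.002  0.001 -1.   ] F [-0.3 -0.4 -1.5] M [-0.07  0.03  0.  ] w 0.0245 q [0.33 0.53 1.93 0.   0.68 1.71]
linear [0.0007 0.0006 0.0008] turn 0.0009
tip pred(crop) [192. 229.] ends top edge corners [230. 208.] [159. 231.] bottom [225. 227.] [154. 249.]
```

View pics/c4.png

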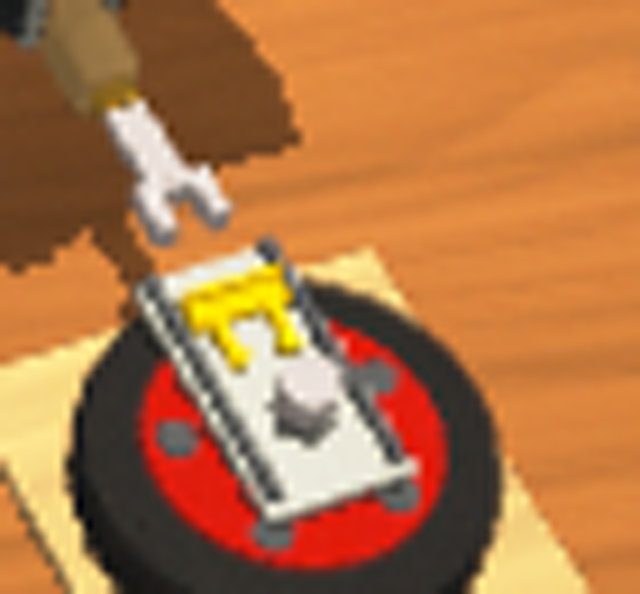

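The prongs at crop (163–220, ~235) are centred on the rails and within about 3 mm of the prediction. I advance to just past the expected contact point, 1.5 mm lower.

Call:
drive_tool --moves '[{"jaw": 0.1,"linear": [0.0005,0,0.0015],"turn": 0.001},{"jaw": 0.1,"linear": [0.0005,-0.008,0.0015],"turn": 0.001},{"jaw": 0.1,"linear": [0.0005,-0.014,0.0015],"turn": 0.001},{"jaw": 0.1,"linear": [0.0005,-0.018,0.0015],"turn": 0.001},{"jaw": 0.1,"linear": [0.0005,-0.021,0.0015],"turn": 0.001},{"jaw": 0.1,"linear": [0.0005,-0.024,0.0015],"turn": 0.001},{"jaw": 0.1,"linear": [0.0005,-0.027,0.0015],"turn": 0.001},{"jaw": 0.1,"linear": [0.0005,-0.03,0.0015],"turn": 0.001},{"jaw": 0.1,"linear": [0.0005,-0.03,0.0015],"turn": 0.001}]'

```text
t: 7.0
eef_pos: [0.4407, 0.2078, 0.0703]
ee_rot: [-0.0, 0.77, -0.638, 0.0]
contact_force: [0.1, -0.6, -1.5]
width: 0.0246
```

```bash
python3 snap.py 5; python3 go.py
python3 - <<'E'
import cv2,numpy as np
s=cv2.imread("pics/scene5.png");cv2.imwrite("pics/c5.png",cv2.resize(s[170:235,325:395],(640,594),interpolation=cv2.INTER_CUBIC))
t=cv2.imread("pics/top5.png");cv2.imwrite("pics/t5.png",cv2.resize(t[150:230,160:256],(576,480),interpolation=cv2.INTER_CUBIC))
E
```

```text
t 7.1 pos [0.4403 0.2077 0.0703] jawyaw -79.3 toolz [-0. -0. -1.] F [ 0.2  0.4 -1.3] M [-0.    0.07 -0.04] w 0.0248 q [0.32 0.56 1.86 0.   0.72 1.7 ]
```

View pics/c5.png

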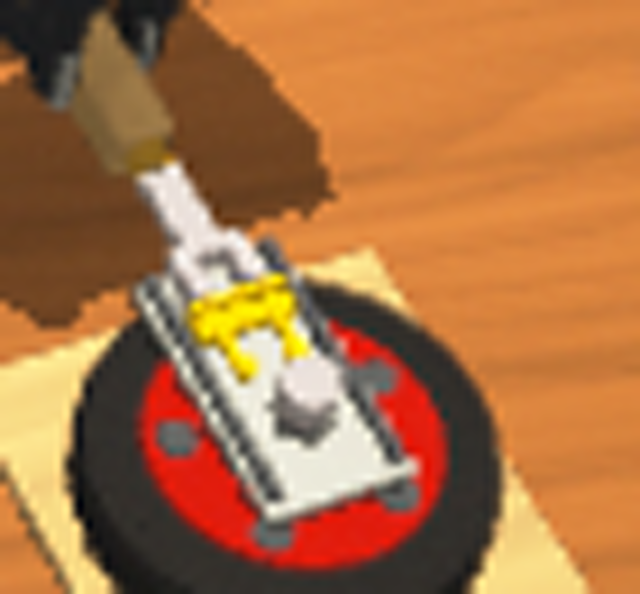

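View pics/t5.png

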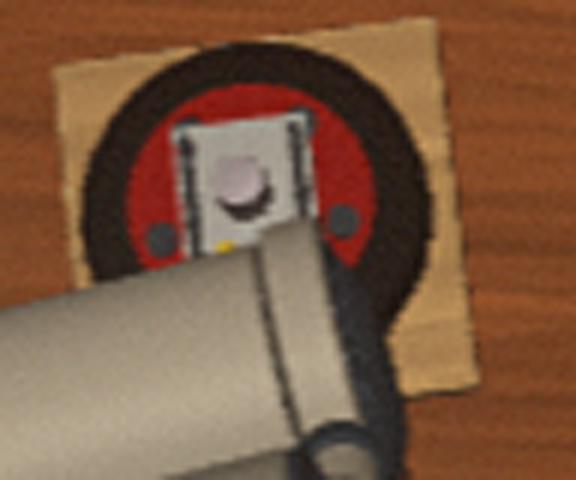

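The prongs have met the clip back squarely and moved it about 6 mm: clip bar at crop (245,305), prongs between the rails. I continue pushing.

Call:
drive_tool --moves '[{"jaw": 0.1,"linear": [0,-0.004,0],"turn": 0},{"jaw": 0.1,"linear": [0,-0.008,0],"turn": 0},{"jaw": 0.1,"linear": [0,-0.012,0],"turn": 0},{"jaw": 0.1,"linear": [0,-0.016,0],"turn": 0},{"jaw": 0.1,"linear": [0,-0.019,0],"turn": 0},{"jaw": 0.1,"linear": [0,-0.022,0],"turn": 0},{"jaw": 0.1,"linear": [0,-0.022,0],"turn": 0}]'

```text
t: 7.98
eef_pos: [0.4613, 0.2116, 0.07]
ee_rot: [0.001, 0.77, -0.638, -0.001]
contact_force: [-3.7, -2.6, -1.3]
width: 0.0246
```

```bash
python3 go.py
```

```text
t 7.98 pos [0.4613 0.2116 0.07  ] jawyaw -79.31 toolz [-0.002 -0.001 -1.   ] F [-3.7 -2.6 -1.3] M [-0.36  0.77 -0.17] w 0.0246 q [0.31 0.58 1.81 0.   0.76 1.7 ]
```

Call:
drive_tool --moves '[{"jaw": 0.1,"linear": [0,-0.002,0],"turn": 0},{"jaw": 0.1,"linear": [0,-0.004,0],"turn": 0},{"jaw": 0.1,"linear": [0,-0.005,0],"turn": 0},{"jaw": 0.1,"linear": [0,-0.005,0],"turn": 0}]'

```text
t: 8.48
eef_pos: [0.4665, 0.2126, 0.0701]
ee_rot: [0.0, 0.77, -0.638, -0.0]
contact_force: [-4.1, -1.9, -0.9]
width: 0.0247
```

```bash
python3 go.py
```

```text
t 8.48 pos [0.4665 0.2126 0.0701] jawyaw -79.3 toolz [-0.001 -0.    -1.   ] F [-4.1 -1.9 -0.9] M [-0.3   0.6  -0.11] w 0.0247 q [0.31 0.59 1.79 0.   0.76 1.7 ]
```

Call:
drive_tool --moves '[{"jaw": 0.1,"linear": [0,-0.001,0],"turn": 0},{"jaw": 0.1,"linear": [0,-0.002,0],"turn": 0},{"jaw": 0.1,"linear": [0,-0.003,0],"turn": 0},{"jaw": 0.1,"linear": [0,-0.003,0],"turn": 0}]'

```text
t: 8.98
eef_pos: [0.4705, 0.2135, 0.0704]
ee_rot: [-0.0, 0.77, -0.638, 0.0]
contact_force: [-0.2, 0.8, -1.9]
width: 0.025
```

```bash
python3 go.py; python3 snap.py 6
python3 - <<'E'
import cv2,numpy as np
s=cv2.imread("pics/scene6.png");cv2.imwrite("pics/c6.png",cv2.resize(s[170:235,325:395],(640,594),interpolation=cv2.INTER_CUBIC))
E
```

```text
t 8.98 pos [0.4705 0.2135 0.0704] jawyaw -79.3 toolz [ 0.001  0.    -1.   ] F [-0.2  0.8 -1.9] M [-0.01  0.   -0.02] w 0.025 q [0.31 0.59 1.79 0.   0.77 1.69]
```

View pics/c6.png

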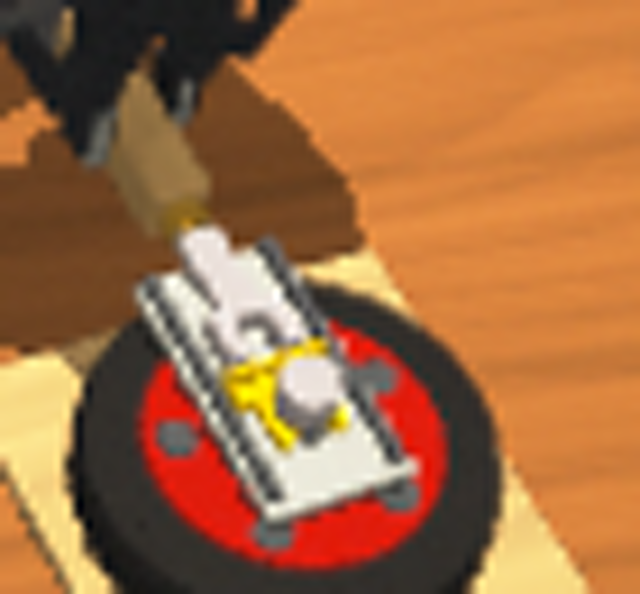

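The force dropped from 4.5 N to 0 with the clip now around the axle, so it has snapped on. I push gently on to confirm it reaches the hard stop.

Call:
drive_tool --moves '[{"jaw": 0.1,"linear": [0,-0.001,0],"turn": 0},{"jaw": 0.1,"linear": [0,-0.0015,0],"turn": 0},{"jaw": 0.1,"linear": [0,-0.0015,0],"turn": 0}]'

```text
t: 9.45
eef_pos: [0.4714, 0.2136, 0.0703]
ee_rot: [-0.0, 0.77, -0.638, 0.0]
contact_force: [-0.8, 0.3, -2.2]
width: 0.0252
```

Call:
drive_tool --moves '[{"jaw": 0.1,"linear": [0,-0.0007,0],"turn": 0},{"jaw": 0.1,"linear": [0,-0.0013,0],"turn": 0},{"jaw": 0.1,"linear": [0,-0.0013,0],"turn": 0}]'

```text
t: 9.82
eef_pos: [0.4727, 0.2139, 0.0703]
ee_rot: [-0.0, 0.77, -0.638, 0.0]
contact_force: [0.3, -0.2, -2.0]
width: 0.0249
```

Call:
drive_tool --moves '[{"jaw": 0.1,"linear": [0,-0.0007,0],"turn": 0},{"jaw": 0.1,"linear": [0,-0.0013,0],"turn": 0},{"jaw": 0.1,"linear": [0,-0.0013,0],"turn": 0}]'

```text
t: 10.2
eef_pos: [0.4738, 0.2141, 0.0702]
ee_rot: [0.0, 0.77, -0.638, -0.0]
contact_force: [-1.2, -0.1, -0.9]
width: 0.025
```

Call:
drive_tool --moves '[{"jaw": 0.1,"linear": [0,-0.0005,0],"turn": 0},{"jaw": 0.1,"linear": [0,-0.001,0],"turn": 0},{"jaw": 0.1,"linear": [0,-0.001,0],"turn": 0}]'

```text
t: 10.58
eef_pos: [0.474, 0.2141, 0.0701]
ee_rot: [0.001, 0.77, -0.638, -0.001]
contact_force: [-5.4, -0.5, 0.5]
width: 0.0242
```

Call:
drive_tool --moves '[{"jaw": 0.1,"linear": [0,-0.0007,0],"turn": 0},{"jaw": 0.1,"linear": [0,-0.0015,0],"turn": 0},{"jaw": 0.1,"linear": [0,-0.0015,0],"turn": 0}]'

```text
t: 10.95
eef_pos: [0.4741, 0.214, 0.0698]
ee_rot: [0.002, 0.77, -0.638, -0.001]
contact_force: [-11.9, -2.8, 2.0]
width: 0.0246
```

```bash
python3 go.py; python3 snap.py 7
python3 - <<'E'
import cv2,numpy as np
s=cv2.imread("pics/scene7.png");cv2.imwrite("pics/c7.png",cv2.resize(s[170:235,325:395],(640,594),interpolation=cv2.INTER_CUBIC))
E
```

```text
t 10.95 pos [0.4741 0.214  0.0698] jawyaw -79.29 toolz [-0.004 -0.001 -1.   ] F [-11.9  -2.8   2. ] M [-0.26  1.57  0.07] w 0.0246 q [0.31 0.59 1.77 0.   0.78 1.69]
```

View pics/c7.png

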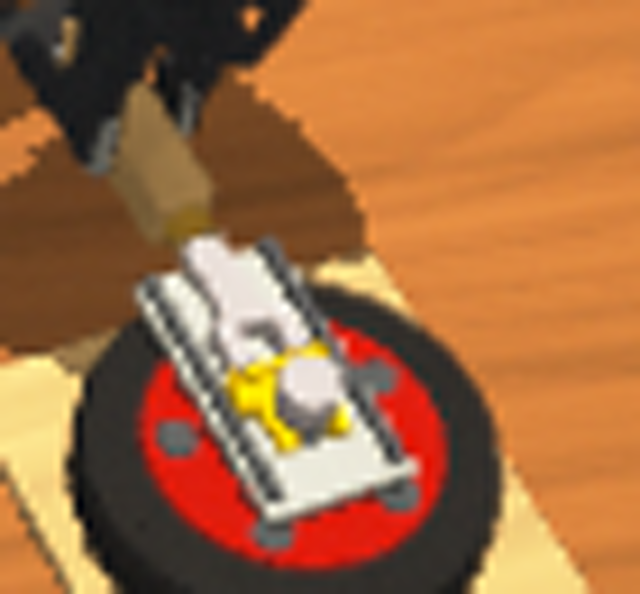

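The clip hit a hard stop: 0.2 mm of motion for 2.5 mm commanded, at 12 N. The tip was 21 mm from the estimated axle against 22.5 mm nominal, so it is home. I back off straight, then lift.

Call:
drive_tool --moves '[{"jaw": 0.1,"linear": [0,0.004,0],"turn": 0},{"jaw": 0.1,"linear": [0,0.015,0],"turn": 0},{"jaw": 0.1,"linear": [0,0.04,0],"turn": 0},{"jaw": 0.1,"linear": [0,0.065,0],"turn": 0},{"jaw": 0.1,"linear": [0,0.065,-0.01],"turn": 0},{"jaw": 0.1,"linear": [0,0.065,-0.05],"turn": 0},{"jaw": 0.1,"linear": [0,0.065,-0.09],"turn": 0},{"jaw": 0.1,"linear": [0,0.065,-0.09],"turn": 0}]'

```text
t: 12.05
eef_pos: [0.4144, 0.2031, 0.1631]
ee_rot: [-0.003, 0.77, -0.638, 0.002]
contact_force: [0.1, 0.5, -2.4]
width: 0.0245
```

```bash
python3 go.py 0.615 -0.222 0.15 1.5
```

```text
t 12.05 pos [0.4144 0.2031 0.1631] jawyaw -79.3 toolz [ 0.006  0.002 -1.   ] F [ 0.1  0.5 -2.4] M [-0.05  0.07  0.02] w 0.0245 q [ 0.33  0.37  1.84 -0.    0.92  1.71]
linear [ 0.455  -0.118   0.0134] turn 0.1607
```

Call:
drive_tool --moves '[{"jaw": 0.1,"linear": [0.05,-0.0,0.005],"turn": 0.02},{"jaw": 0.1,"linear": [0.11,-0.02,0.01],"turn": 0.05},{"jaw": 0.1,"linear": [0.17,-0.04,0.01],"turn": 0.08},{"jaw": 0.1,"linear": [0.225,-0.06,0.01],"turn": 0.1},{"jaw": 0.1,"linear": [0.28,-0.075,0.01],"turn": 0.12},{"jaw": 0.1,"linear": [0.335,-0.09,0.01],"turn": 0.14},{"jaw": 0.1,"linear": [0.39,-0.105,0.01],"turn": 0.16},{"jaw": 0.1,"linear": [0.44,-0.118,0.01],"turn": 0.16},{"jaw": 0.1,"linear": [0.455,-0.118,0.013],"turn": 0.16},{"jaw": 0.1,"linear": [0.455,-0.118,0.013],"turn": 0.16},{"jaw": 0.1,"linear": [0.455,-0.118,0.013],"turn": 0.16},{"jaw": 0.1,"linear": [0.455,-0.118,0.013],"turn": 0.16}]'

```text
t: 13.55
eef_pos: [0.6127, -0.2215, 0.1474]
ee_rot: [-0.0, 0.717, -0.697, -0.0]
contact_force: [-0.1, 0.2, -1.7]
width: 0.0249
```

```bash
python3 go.py 0.615 -0.222 0.021 1.5; python3 snap.py 8
python3 - <<'E'
import cv2,numpy as np
s=cv2.imread("pics/scene8.png");cv2.imwrite("pics/c8.png",cv2.resize(s[170:310,180:380],(800,560),interpolation=cv2.INTER_CUBIC))
t=cv2.imread("pics/top8.png");cv2.imwrite("pics/t8.png",cv2.resize(t[120:260,160:420],(780,420),interpolation=cv2.INTER_CUBIC))
E
```

```text
t 13.55 pos [ 0.6127 -0.2215  0.1474] jawyaw -88.4 toolz [-0.  0. -1.] F [-0.1  0.2 -1.7] M [-0.01  0.06 -0.  ] w 0.0249 q [-0.44  0.63  1.38  0.    1.14  1.1 ]
linear [ 0.0006 -0.0023  0.1264] turn 0.0017
```

View pics/c8.png

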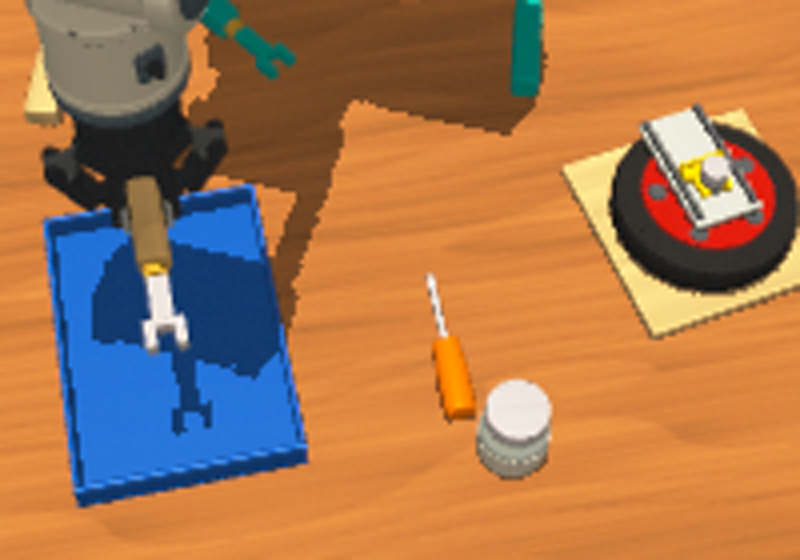

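View pics/t8.png

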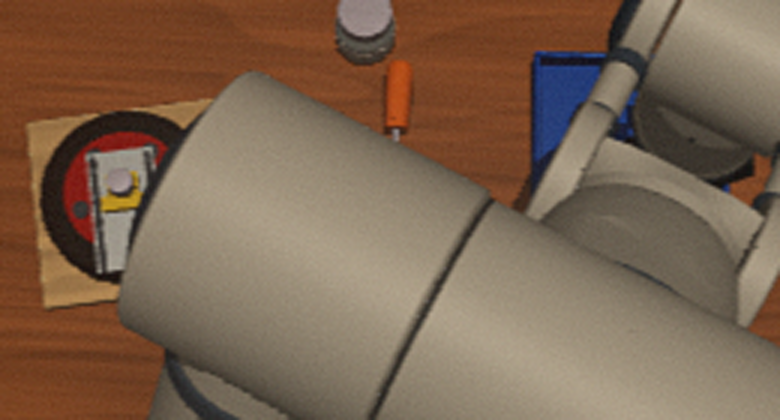

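The clip stays around the axle (scene crop (705,172)) and the fork is over the tray, inside its walls. I lower it in.

Call:
drive_tool --moves '[{"jaw": 0.1,"linear": [0,-0.002,0.05],"turn": 0.002},{"jaw": 0.1,"linear": [0,-0.002,0.09],"turn": 0.002},{"jaw": 0.1,"linear": [0,-0.002,0.115],"turn": 0.002},{"jaw": 0.1,"linear": [0,-0.002,0.122],"turn": 0.002},{"jaw": 0.1,"linear": [0,-0.002,0.124],"turn": 0.002},{"jaw": 0.1,"linear": [0,-0.002,0.124],"turn": 0.002},{"jaw": 0.1,"linear": [0,-0.002,0.124],"turn": 0.002}]'

```text
t: 14.52
eef_pos: [0.6155, -0.2228, 0.0243]
ee_rot: [-0.0, 0.716, -0.698, 0.001]
contact_force: [-0.0, 0.4, -1.9]
width: 0.0247
```

```bash
python3 go.py 0.615 -0.222 0.021 1.5; python3 snap.py 9
python3 - <<'E'
import cv2,numpy as np
s=cv2.imread("pics/scene9.png");cv2.imwrite("pics/c9.png",cv2.resize(s[190:310,180:300],(600,600),interpolation=cv2.INTER_CUBIC))
E
```

```text
t 14.52 pos [ 0.6155 -0.2228  0.0243] jawyaw -88.58 toolz [ 0.001 -0.001 -1.   ] F [-0.   0.4 -1.9] M [ 0.02  0.08 -0.01] w 0.0247 q [-0.44  0.79  1.45  0.    0.9   1.11]
linear [-0.0008  0.0004  0.0033] turn -0.0014
```

View pics/c9.png

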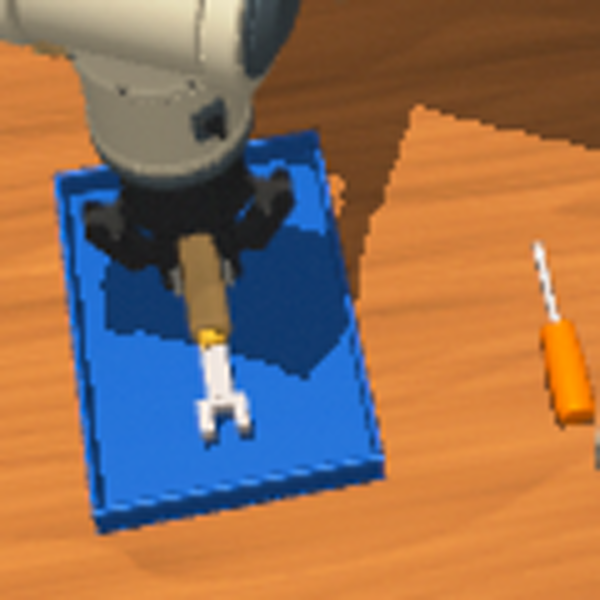

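The fork is fully inside the tray, prong ends at crop (225,430) and clear of all walls. I touch it down.

Call:
drive_tool --moves '[{"jaw": 0.1,"linear": [0,0,0.002],"turn": 0},{"jaw": 0.1,"linear": [0,0,0.0035],"turn": 0},{"jaw": 0.1,"linear": [0,0,0.0035],"turn": 0}]'

```text
t: 15.0
eef_pos: [0.615, -0.2227, 0.0201]
ee_rot: [-0.0, 0.716, -0.698, 0.0]
contact_force: [-2.7, 0.6, 5.4]
width: 0.0247
```

Call:
drive_tool --moves '[{"jaw": 0.5,"linear": [0,0,0],"turn": 0},{"jaw": 0.7,"linear": [0,0,0],"turn": 0},{"jaw": 0.9,"linear": [0,0,0],"turn": 0},{"jaw": 0.9,"linear": [0,0,0],"turn": 0},{"jaw": 0.9,"linear": [0,0,0],"turn": 0},{"jaw": 0.9,"linear": [0,0,0],"turn": 0},{"jaw": 0.9,"linear": [0,0,-0.04],"turn": 0},{"jaw": 0.9,"linear": [0,0,-0.09],"turn": 0},{"jaw": 0.9,"linear": [0,0,-0.14],"turn": 0},{"jaw": 0.9,"linear": [0,0,-0.2],"turn": 0},{"jaw": 0.9,"linear": [0,0,-0.2],"turn": 0},{"jaw": 0.9,"linear": [0,0.12,-0.2],"turn": 0},{"jaw": 0.9,"linear": [0,0.12,-0.2],"turn": 0},{"jaw": 0.9,"linear": [0,0.12,-0.2],"turn": 0},{"jaw": 0.9,"linear": [0,0.12,-0.2],"turn": 0}]'

```text
t: 16.88
eef_pos: [0.4953, -0.2258, 0.2197]
ee_rot: [-0.0, 0.716, -0.698, 0.0]
contact_force: [1.4, 0.2, 0.1]
width: 0.0765
```

```bash
python3 go.py; python3 snap.py 10
python3 - <<'E'
import cv2,numpy as np
s=cv2.imread("pics/scene10.png");cv2.imwrite("pics/c10.png",np.vstack([cv2.resize(s[205:305,180:300],(360,300)),cv2.resize(s[185:255,320:404],(360,300),interpolation=cv2.INTER_CUBIC)]))
E
```

```text
t 16.88 pos [ 0.4953 -0.2258  0.2197] jawyaw -88.6 toolz [ 0. -0. -1.] F [1.4 0.2 0.1] M [ 0.   -0.02 -0.02] w 0.0765 q [-0.54  0.41  1.58  0.    1.16  1.01]
```

View pics/c10.png

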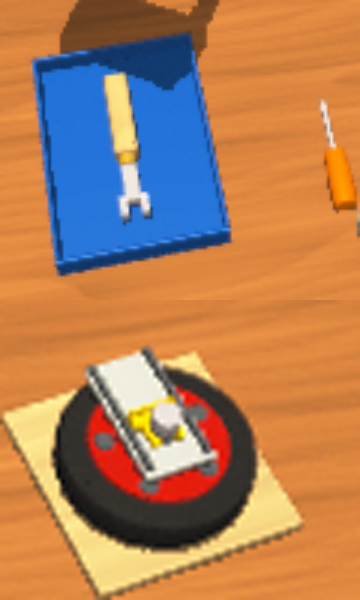

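View pics/scene10.png

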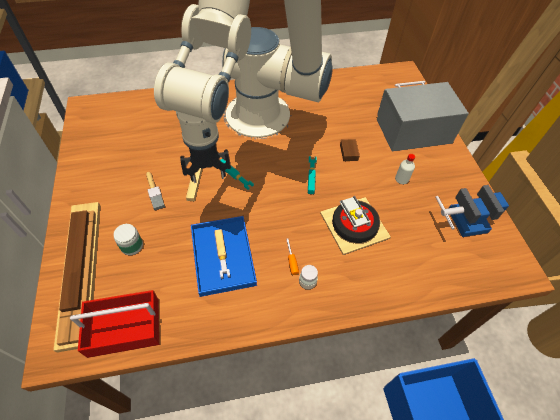

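View pics/top10.png

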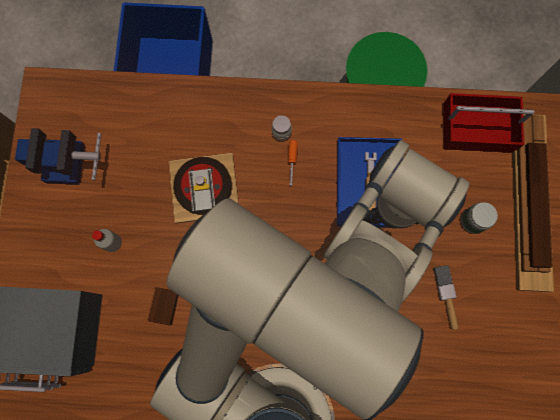

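The fork lies in the tray (scene (223,250)) and the bystanders are unmoved. The top view sees the whole clip at (201,183), so I measure its seat there.

Run:
```python
from h import *
T=load("top10.pkl");S=load("scene10.pkl")
y=np.radians(10.7);u=np.array([np.cos(y),np.sin(y),0]);n=np.array([-u[1],u[0],0]);A=np.array([.6085,.2395,0])
for nm,c,roi in(("T",T,(185,225,165,215)),("S",S,(335,375,190,225))):
    m,f=mask(c,roi,(20,110,100),(34,255,255),False);ys,xs=np.where(m>0);P=np.array([onz(c,f(p),.069) for p in np.c_[xs,ys]])-A
    a=P@u;b=P@n;print(nm,"area",len(a)/16,"along: ",np.percentile(a,[0.5,2,98,99.5]).round(4),"lat",np.percentile(b,[1,99]).round(4))
m,f=mask(load("top0.pkl"),(185,225,165,215),(20,110,100),(34,255,255),False);ys,xs=np.where(m>0);P=np.array([onz(T,f(p),.069) for p in np.c_[xs,ys]])-A;a=P@u
print("before T",np.percentile(a,[0.5,2,98,99.5]).round(4),np.percentile(P@n,[1,99]).round(4))
t=T["frame"];cv2.imwrite("pics/t10.png",cv2.resize(t[162:218,180:228],(480,560),interpolation=cv2.INTER_CUBIC))
```

```text
T area 90.5625 along:  [-0.0231 -0.0222  0.009   0.0108] lat [-0.0207  0.0204]
S area 82.875 along:  [-0.0542 -0.0535  0.0145  0.0155] lat [-0.0561  0.0591]
before T [-0.0609 -0.0604 -0.0286 -0.0277] [-0.0196  0.0211]
```

View pics/t10.png

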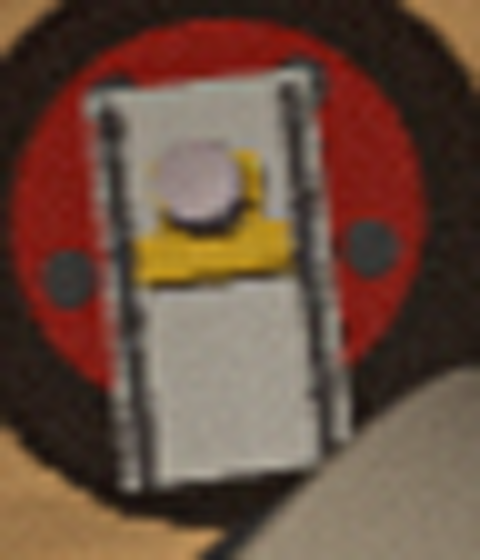

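The clip's back face is about 22.5 mm behind the axle (22.5 nominal) and its prongs reach about 11 mm ahead (12 nominal), so it is seated. Handing in.

Run:
```python
from cell import job
print(job.sign_off())
```

```text
the job is handed in; nothing more can be done
None
```

The job is handed in: the clip is snapped home on the axle, and the wood-handled fork lies in the blue tray, released. It took about 17 s of the 48 s allowed.

- **Clip:** The push force rose to about 4.5 N and dropped to zero as the clip snapped on. It then moved about 3.5 mm more and met a hard stop that held at 12 N. In the last top picture its back face is about 22.5 mm behind the axle (22.5 nominal). Its prongs reach about 11 mm ahead (12 nominal), so it looks fully home.
- **Gripper and clip:** Only the fork's prongs touched the clip.
- **Fork:** The last scene picture shows it lying in the tray, clear of the walls. The gripper was open and about 0.2 m up and away from it.
- **Other things:** The bystanders look unmoved in the last pictures. I judged that by eye and did not measure each one. In the last top picture the arm hides the plywood strip and the turquoise forks, though the scene view shows them.
- **Checks that failed or disagreed:** The scene-camera measurement of the final clip failed because its colour mask also caught the board, so the seat check rests on the top view and the push force. The two cameras differed by about 2–3 mm on the axle position. The snap force I read was also below the 10 N stated, but forces were only read between moves.

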